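# Find the transformer by weight and set it on the amplifier

### The arm

A 7-joint arm with a two-finger parallel gripper is mounted at the origin on the work surface. World frame = base frame: x ahead of the robot, y to its left, z up, the work surface at z = 0. Lengths are in m, angles in rad, forces in N, time in s.
With the tool pointing down it reaches from about 0.4 to 0.875 m from the base axis. Payload 6.5 kg.
Tool frame: the origin (TCP) lies between the finger pads; the fingertips stand 19 mm ahead of it and the grasp point (between the pads) is the TCP; z points along the fingers, y is the direction in which the jaws open and shut (so a half turn about z gives the same grasp; the last joint's range is limited). The gripper opens to 85 mm and grips with 20 to 120 N. Pads are 22 mm wide; open, the fingers measure 114 mm over their backs; the gripper's body (76 mm by 85 mm) begins 54 mm behind the grasp point. The pads swing forward as they close: fully open they stand 13 mm farther back than shut.
Start: joints at [-1.33, 0.536, -0.004, 1.538, 0.003, 1.067, -0.071], TCP at [0.196, 0.62, 0.221] pointing down, gripper open.
Joint ranges: [-2.7, 2.7], [-0.37, 2.16], [-1.27, 1.26], [0.24, 2.4], [-1.31, 4.45], [0.19, 1.91], [-2.76, 2.76]. Speed limits (rad/s): [2.39, 2.39, 3.14, 3.14, 3.14, 3.14, 3.14].

### API

Orientations are given as a unit quaternion [x, y, z, w].
In Python, from cell import bot gives the robot as it stands. The module is installed in compiled form; this text tells all that it offers. Calls block until the motion is done:
- bot.move_pose(position, orientation): joint-space move of the TCP to a pose.
- bot.move_straight(position, orientation=None, vel=0.15, force_limit=None): straight line of the TCP; orientation=None keeps the orientation; vel is the mean speed in m/s. With force_limit (N) it stops when the force on the tool has changed by that much, and returns True; else False.
- bot.set_joints(angles): joint-space move.
- bot.release() and bot.gripper_close(): open the fingers fully, or close them until they stop; the grip force is fixed at half the most.
- bot.hold(seconds).
- bot.inverse_kinematics(position, orientation): joint angles nearest the present ones, or None.
- bot.camera(name): name is "scene" or "top"; returns (picture, depth): 480x640x3 uint8, blue, green, red; 480x640 float32, m along the optical axis (not along the pixel's ray), 0 where there is no reading.
- bot.camera_params(name): a dict with "intrinsics" (3x3 intrinsics, pixels), "extrinsics" (4x4, takes a point from camera to world coordinates). Camera axes: x right, y down, z forward; pixel columns grow to the right and rows downward; lengths in m; the calibration is good to about 2 mm. A picture is of the moment at which its call begins. camera_params takes no time and is no camera call.
A pose or a line that the arm cannot do raises bot.MotionError and nothing moves.
- bot.job_done(): hands the job in, once; it reports no verdict.
Readings, each from a call of its own:
- bot.get_clock(): time.
- bot.get_joint_pos(): joint angles.
- bot.get_qvel(): joint speeds.
- bot.get_effort(): joint torques, N m.
- bot.get_tcp_pos(): TCP position.
- bot.get_orientation(): TCP orientation.
- bot.get_wrist_force(): force on the tool from outside, world axes, zero at the start.
- bot.get_ft_torque(): the same for the moment, N m.
- bot.get_finger_gap(): opening from 0.0 (shut) to 1.0 (fully open).
Only numpy, scipy, OpenCV 4.12 (cv2) and the standard library are available. Lean on these libraries where they do the work, as an engineer would, in place of code of your own. Each camera call takes 0.05 s, during which the arm holds its last target.

### The job

One of the three identical closed cases holds the heavy spare transformer, the other two only an empty bobbin: lift the cases one after another, upright, to feel which is the heavy one, and put each back where it stood. Take the lid off that case only and leave the lid lying on the bench or the mat, then lift out the transformer and set it down gently on the bare mounting plate of the amplifier chassis. Keep the other two cases shut and leave everything else where it is.

Things in the scene. Friction and masses are not known exactly. Their poses are not given: they have to be found in the camera images.
- case_a_mid (a point): one of three identical closed aluminium cases, 128 (its x) x 66 (y) x 70 mm high, walls and floor 4 mm; this point is its centre, 35 mm above its underside. In all three: at the centre, held to 3 mm, stands its content, hidden: in ONE case the potted transformer, a steel cylinder 46 mm across, 54 mm tall, 0.38 to 0.54 kg, its top 12 mm below the rim; in the two others a light white bobbin.
- lid_a_knob (a point): loose lid of case_a, 0.06 kg: plate 124 x 62 x 5 mm on the case's rim, with an 8 mm step below it that fits into the case with 2 mm play; lifts straight off. This point is the centre of its black bar knob, 44 (x) x 12 (y) x 20 mm tall, 10 mm above the plate's top, 23 mm above the lid's lowest face, 50 mm above the case's centre when seated.
- case_b_mid (a point): one of three identical closed aluminium cases, 128 (its x) x 66 (y) x 70 mm high, walls and floor 4 mm; this point is its centre, 35 mm above its underside. Which case holds the transformer changes from run to run, whatever its name. With lid and bobbin a case weighs 0.26 to 0.34 kg; with lid and transformer 0.60 to 0.84 kg.
- lid_b_knob (a point): loose lid of case_b, 0.06 kg: plate 124 x 62 x 5 mm on the case's rim, with an 8 mm step below it that fits into the case with 2 mm play; lifts straight off. This point is the centre of its black bar knob, 44 (x) x 12 (y) x 20 mm tall, 10 mm above the plate's top, 23 mm above the lid's lowest face, 50 mm above the case's centre when seated.
- case_c_mid (a point): one of three identical closed aluminium cases, 128 (its x) x 66 (y) x 70 mm high, walls and floor 4 mm; this point is its centre, 35 mm above its underside. In all three: chocks 14 mm high above the floor hold the content; they start 26 mm from the centre, elsewhere the case is clear. To heft it, grip across the 66 mm width 10 to 25 mm below the rim, clear of the lid.
- lid_c_knob (a point): loose lid of case_c, 0.06 kg: plate 124 x 62 x 5 mm on the case's rim, with an 8 mm step below it that fits into the case with 2 mm play; lifts straight off. This point is the centre of its black bar knob, 44 (x) x 12 (y) x 20 mm tall, 10 mm above the plate's top, 23 mm above the lid's lowest face, 50 mm above the case's centre when seated.
- mat: fixed black rubber mat on the bench, 200 (x) x 440 (y) x 3 mm thick; the three cases stand on it in a row along its y, about 140 mm apart; origin at the centre of its underside
- mount_plate: bare dark steel mounting plate 86 x 86 x 8 mm, fixed on the amplifier chassis; origin at the centre of its underside; its top lies 58 mm above the bench
- chassis: fixed aluminium amplifier chassis 210 (x) x 250 (y) x 50 mm high; origin at the centre of its underside. On it: the mounting plate at (-30, +50) mm, a steel cover up to 160 mm above the bench at x 22 to 98, y -115 to -15 mm, a valve up to 131 mm at (72, 30), a low socket at (-60, -80). The bench between chassis and mat is free, room for a lid lying along x, at x 0.40 to 0.56 m.
- valve: bystander, loose: amber glass radio valve on a black base, 36 mm across, 92 mm tall, standing; origin on its underside
- capacitor: bystander, loose: blue cylindrical capacitor, 35 mm across, 60 mm tall, standing; origin on its underside
- pliers: bystander, loose: pliers with orange grips, 165 mm long, 12 mm high, lying; origin near the middle, jaws to its +x; origin on its underside
- wire_reel: bystander, loose: reel of copper wire, white flanges 64 mm across, 34 mm tall, lying flat; origin on its underside
- relay: bystander, loose: grey box-shaped relay 36 x 28 x 45 mm tall, standing; origin on its underside
There are look-alikes about, which are no part of the job. What is shaped like the part that bears case_a_mid but blue or yellow is not meant.

How it is judged:
By the outcome, as a careful person would: the job done as asked, in the order asked, and still so for the second after the job is handed in, with the robot touching nothing.
It also fails if it takes over 72 s, if anything falls off the work surface, if the arm or the gripper's body presses on something with over 40 N, if the wrist force passes 120 N, or if a joint passes its speed limit or range.

## Working session

There is one attempt and no reset: what is moved stays moved. The work goes in short steps, each a Python script; the robot and the scene stay as the last script left them, time stands still between calls to the robot, and variables do not carry over. Pictures are saved under pics/ and viewed, and the job is handed in when it is done.

```bash
mkdir -p pics; ls; python3 - <<'E'
from cell import bot
import cv2, numpy as np
for n in("scene","top"):
    im,d=bot.camera(n); cv2.imwrite(f"pics/{n}0.png",im); np.savez(f"{n}0.npz",im=im,d=d)
    p=bot.camera_params(n); print(n,p["intrinsics"],p["extrinsics"].round(3))
print(bot.get_clock(),bot.get_wrist_force(),bot.get_orientation(),bot.get_tcp_pos())
E
```

```text
pics
scene [[516.76137224   0.         315.0540207 ]
 [  0.         516.76137224 236.95347757]
 [  0.           0.           1.        ]] [[ 0.071  0.812 -0.58   1.105]
 [ 0.997 -0.063  0.033 -0.028]
 [-0.01  -0.581 -0.814  0.929]
 [ 0.     0.     0.     1.   ]]
top [[600.6439837    0.         317.66187611]
 [  0.         600.6439837  243.14568066]
 [  0.           0.           1.        ]] [[ 0.106 -0.973  0.204  0.207]
 [-0.994 -0.105  0.017  0.011]
 [ 0.005 -0.204 -0.979  1.575]
 [ 0.     0.     0.     1.   ]]
0.1 [ 0.12224306  0.20835576 -0.56446201] [ 1.52780358e-01  9.88259866e-01 -7.73332243e-04 -4.46885873e-05] [0.19618174 0.61907443 0.22050012]
```

View pics/scene0.png

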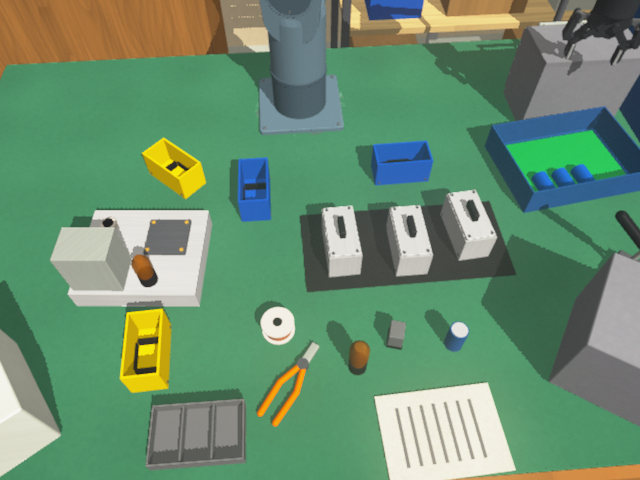

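View pics/top0.png

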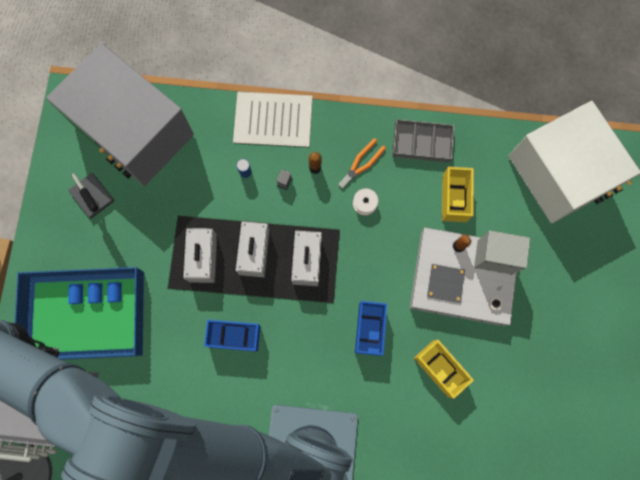

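The three silver cases with black bar knobs stand on the black mat: top view at about (200,255), (253,250) and (307,258), scene view at (341,240), (410,240) and (468,222). The open blue and yellow boxes are look-alikes. The chassis is at top (465,275), with its dark plate at (446,283). Next I measure the lids, the knobs and the plate.

```bash
cat > util.py <<'E'
import numpy as np, cv2
from cell import bot
def ray_plane(n,uv,z):
    p=bot.camera_params(n);K=p["intrinsics"];T=p["extrinsics"]
    uv=np.atleast_2d(uv).astype(float)
    d=np.c_[(uv[:,0]-K[0,2])/K[0,0],(uv[:,1]-K[1,2])/K[1,1],np.ones(len(uv))]@T[:3,:3].T
    return T[:3,3]+d*((z-T[2,3])/d[:,2])[:,None]
def cloud(n,d):
    p=bot.camera_params(n);K=p["intrinsics"];T=p["extrinsics"]
    v,u=np.mgrid[:480,:640]
    P=np.stack([(u-K[0,2])/K[0,0]*d,(v-K[1,2])/K[1,1]*d,d],-1)
    W=P@T[:3,:3].T+T[:3,3]; W[d==0]=np.nan; return W
E
cat > meas.py <<'E'
from util import *
import sys
def comps(m,amin):
    n,l,s,c=cv2.connectedComponentsWithStats(m.astype(np.uint8)*255)
    return [(i,s[i],l==i,c[i]) for i in range(1,n) if s[i][4]>=amin]
for n in("scene","top"):
    f=np.load(n+"0.npz"); im=f["im"];d=f["d"];W=cloud(n,d)
    x,y,z=W[...,0],W[...,1],W[...,2]
    hsv=cv2.cvtColor(im,cv2.COLOR_BGR2HSV)
    roi=(x>.35)&(x<.75)&(y>-.1)&(y<.5)
    print(n,"bench z",np.nanmedian(z[(hsv[...,0]>65)&(hsv[...,0]<90)&(hsv[...,1]>120)&(x>.3)&(x<.8)]))
    lid=roi&(z>.066)&(z<.11)
    lid&=~((hsv[...,1]>150)&(hsv[...,2]>60))
    for i,s,m,c in comps(lid,300):
        # lid-top outline: points with z in range, excluding walls
        t=m&(z>.070)&(z<.086)
        pts=W[t][:,:2]; r=cv2.minAreaRect((pts*1000).astype(np.float32))
        zt=np.nanmedian(z[t]);
        k=m&(hsv[...,2]<70); 
        vv,uu=np.nonzero(k); 
        kc=ray_plane(n,[[uu.mean(),vv.mean()]],.093)[0] if len(uu) else None
        ktop=k&(z>.088)
        pk=W[ktop][:,:2] if ktop.sum()>3 else None
        # PCA direction of knob
        print(" lid px",c.round(0),s[4],"rect",np.round(r,1) if 0 else (np.round(r[0],1),np.round(r[1],1),round(r[2],1)),"ztop",round(float(zt),4),"knob",len(uu),None if kc is None else kc.round(4), None if pk is None else (pk.mean(0).round(4),len(pk)))
    pl=(x>.3)&(x<.9)&(y<-.15)&(y>-.6)&(z>.052)&(z<.064)&(hsv[...,2]<110)
    for i,s,m,c in comps(pl,200):
        vv,uu=np.nonzero(m); P=ray_plane(n,np.c_[uu,vv],.058)[:,:2]
        r=cv2.minAreaRect((P*1000).astype(np.float32)); print(" plate px",c.round(),s[4],r,"mean",P.mean(0), np.nanmedian(z[m]))
E
python3 meas.py
```

```text
scene bench z -0.00017777486171288714
 lid px [471. 216.] 1650 rect (array([463. , 335.7]), array([129.9,  66.9]), 5.7) ztop 0.0769 knob 108 [0.4668 0.3311 0.093 ] (array([0.4629, 0.3321]), 73)
 lid px [342. 232.] 1702 rect (array([484.7,  61.5]), array([129.5,  66.4]), 2.4) ztop 0.0771 knob 73 [0.487  0.0588 0.093 ] (array([0.4839, 0.0586]), 59)
 lid px [411. 232.] 1736 rect (array([493.4, 202.7]), array([130.2,  67.4]), 0.7) ztop 0.077 knob 89 [0.4974 0.1988 0.093 ] (array([0.4939, 0.1993]), 62)
 plate px [158. 231.] 264 ((445.16314697265625, -314.653564453125), (51.86376953125, 54.4522705078125), 85.55166625976562) mean [ 0.44394708 -0.32098371] 0.0577171069628144
top bench z 0.011978731591589131
 lid px [251. 247.] 1286 rect (array([490.5, 203.1]), array([128.9,  66.3]), 1.1) ztop 0.0772 knob 57 [0.4898 0.2017 0.093 ] (array([0.4893, 0.2013]), 56)
 lid px [198. 254.] 1314 rect (array([459.9, 336.1]), array([128. ,  67.7]), 5.6) ztop 0.0768 knob 64 [0.4587 0.3344 0.093 ] (array([0.4572, 0.3342]), 57)
 lid px [306. 257.] 1282 rect (array([481.3,  62.1]), array([127.9,  65.8]), 2.6) ztop 0.077 knob 41 [0.4802 0.0609 0.093 ] (array([0.4795, 0.0608]), 41)
 plate px [446. 283.] 878 ((453.35076904296875, -299.29583740234375), (83.47899627685547, 84.49693298339844), 85.23165893554688) mean [ 0.45313468 -0.29915545] 0.05714941668643325
```

```bash
cat >> util.py <<'E'
def q(psi): # tool down, tool y along Rz(psi)*(-y)
    a=np.deg2rad(psi)/2; return [float(np.cos(a)),float(np.sin(a)),0.,0.]
E
python3 - <<'E'
from util import *
for nm,(x,y,w) in dict(L=(.4615,.336,5.6),M=(.492,.203,1),R=(.483,.062,2.5),lid=(.48,-.12,0),plate=(.4545,-.2995,0)).items():
    for p in(0,180,90,-90):
        j=bot.inverse_kinematics([x,y,.06],q(w+p)); print(nm,p,None if j is None else np.round(j,2))
for n in("scene","top"):
    f=np.load(n+"0.npz");W=cloud(n,f["d"]);x,y,z=W[...,0],W[...,1],W[...,2]
    m=(x>.36)&(x<.60)&(y>-.24)&(y<0)&(z>.008)
    print(n,m.sum())
    for b in np.arange(-.24,0,.03):
        mm=m&(y>=b)&(y<b+.03)
        print(round(b,2),mm.sum(), (x[mm].min(),x[mm].max(),z[mm].max()) if mm.any() else "")
    # chassis top white extents / yaw of long axes via PCA for lids
    t=(z>.072)&(z<.082)&(x>.38)&(x<.58)
    for yc in(.336,.203,.062):
        k=t&(abs(y-yc)<.045); P=W[k][:,:2]; c=np.cov(P.T); e,v=np.linalg.eigh(c); print(yc,P.mean(0).round(4),np.rad2deg(np.arctan(v[1,1]/v[0,1])).round(2))
im=np.load("scene0.npz")["im"]; cv2.imwrite("pics/crop_cases.png",cv2.resize(im[180:300,300:520],None,fx=3.5,fy=3.5))
E
```

```text
L 0 [-1.11  0.7   0.55  1.88 -0.53  0.72 -1.72]
L 180 [-0.69  0.63 -0.03  1.85  0.03  0.66  0.94]
L 90 [-0.89  0.64  0.24  1.87 -0.24  0.66 -0.41]
L -90 [-0.44  0.65 -0.35  1.84  0.33  0.71  2.26]
M 0 [-0.88  0.64  0.54  1.98 -0.52  0.66 -1.56]
M 180 [-0.52  0.58  0.06  1.96 -0.06  0.61  1.16]
M 90 [-0.74  0.6   0.34  1.97 -0.33  0.62 -0.16]
M -90 [-0.25  0.6  -0.29  1.94  0.27  0.64  2.44]
R 0 [-0.64  0.59  0.54  2.09 -0.53  0.6  -1.26]
R 180 [-0.3   0.52  0.09  2.07 -0.09  0.55  1.48]
R 90 [-0.51  0.55  0.36  2.09 -0.35  0.56  0.15]
R -90 [ 0.59  0.83 -1.08  2.03  0.96  0.92  2.16]
lid 0 [-0.36  0.63  0.66  2.08 -0.65  0.64 -0.82]
lid 180 [-0.04  0.54  0.25  2.06 -0.24  0.56  1.94]
lid 90 [-0.37  0.64  0.68  2.08 -0.67  0.65  0.77]
lid -90 [-0.62  0.87  1.08  2.09 -1.06  0.89 -2.04]
plate 0 [ 0.07  0.67  0.58  1.95 -0.57  0.69 -0.57]
plate 180 [ 0.13  0.65  0.49  1.95 -0.48  0.66  2.49]
plate 90 [ 0.13  0.65  0.49  1.95 -0.48  0.66  0.92]
plate -90 [-0.24  0.93  1.08  1.97 -1.05  0.96 -1.74]
scene 1601
-0.24 980 (np.float64(0.3854104670368632), np.float64(0.597791825165743), np.flo
[... 817 characters left out ...]
630451932046453), np.float64(0.5851812199060925), np.float64(0.07401843123907725))
-0.15 87 (np.float64(0.36006967894679653), np.float64(0.5931693241987184), np.float64(0.07484523436911439))
-0.12 64 (np.float64(0.3637451635587995), np.float64(0.5809797518803351), np.float64(0.07495888253028027))
-0.09 38 (np.float64(0.3609140318163016), np.float64(0.5511999282100449), np.float64(0.07197603950491849))
-0.06 9 (np.float64(0.36052108493147306), np.float64(0.5797942896992446), np.float64(0.01199780395145078))
-0.03 21 (np.float64(0.4004301162557966), np.float64(0.5763455533525588), np.float64(0.012339375136086517))
0.336 [0.4583 0.3356] 4.91
0.203 [0.4891 0.2025] 0.56
0.062 [0.4806 0.0617] 1.94
```

View pics/crop_cases.png

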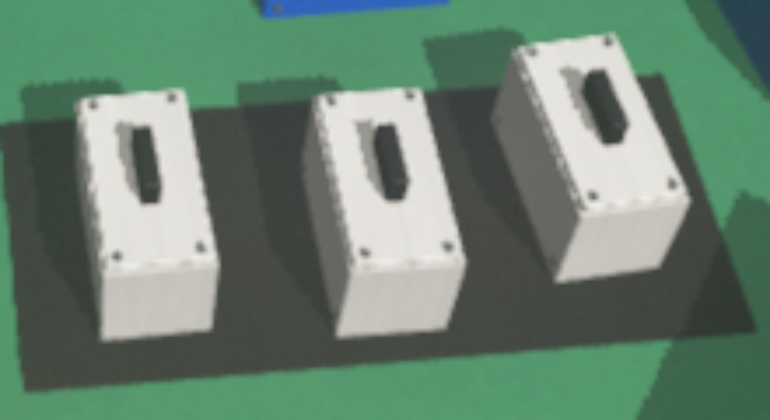

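The crop shows three closed silver cases with black bar knobs, none blue or yellow, matching the description. I'll heft the left one first.

```bash
cat >> util.py <<'E'
def heft(x,y,w,first=False):
    o=q(180+w); t0=bot.get_clock()
    if first: bot.move_pose([x,y,.15],o)
    else: bot.move_straight([x,y,.15],o,vel=.25)
    bot.move_straight([x,y,.09],vel=.2)
    hit=bot.move_straight([x,y,.052],vel=.1,force_limit=8)
    bot.hold(.1); f0=bot.get_wrist_force()
    if hit: print("HIT",bot.get_tcp_pos(),f0); return
    print("t",bot.get_clock()-t0)
    bot.gripper_close(); print("gap",bot.get_finger_gap(),"t",bot.get_clock()-t0)
    bot.move_straight([x,y,.092],vel=.1); bot.hold(.3)
    fs=[]
    for _ in range(5): fs.append(bot.get_wrist_force()); bot.hold(.04)
    f1=np.mean(fs,0); print("tare",np.round(f0,2),"lifted",f1.round(2),"dFz",(f1-f0)[2].round(2),"mom",np.round(bot.get_ft_torque(),2),"gap",bot.get_finger_gap(),"tcp",np.round(bot.get_tcp_pos(),4))
    bot.move_straight([x,y,.0525],vel=.08); bot.hold(.1)
    print("down f",np.round(bot.get_wrist_force(),2))
    bot.release(); bot.move_straight([x,y,.15],vel=.2)
    print("t",bot.get_clock()-t0,bot.get_clock())
E
python3 - <<'E'
from util import *
heft(.4615,.336,5.6,True)
im,d=bot.camera("scene"); cv2.imwrite("pics/s1.png",im)
E
```

```text
t 2.55
gap 0.741820119604494 t 2.9
tare [ 0.26 -0.17  0.89] lifted [-0.2  -0.02 -7.12] dFz -8.01 mom [ 0.   -0.03  0.03] gap 0.7352673843246813 tcp [0.4614 0.336  0.0919]
down f [-1.12  0.03 -7.44]
t 5.7 5.8
```

View pics/s1.png

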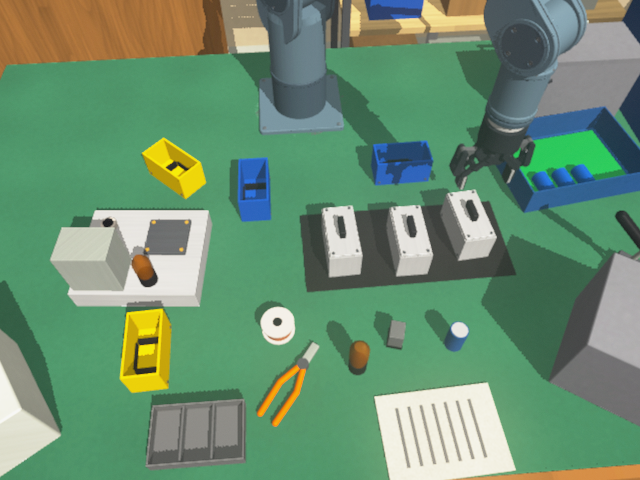

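Left case: about 8.0 N, so it looks like the heavy one. The picture shows it back at (468,222), upright and closed. Now the other two.

```bash
sed -i 's/y,.0525\]/y,.0521]/' util.py; python3 - <<'E'
from util import *
heft(.492,.203,1.0)
heft(.483,.062,2.4)
bot.move_straight([.483,.062,.2],vel=.25)
bot.move_pose([.48,-.05,.3],q(92.4))
for n in("scene","top"):
    im,d=bot.camera(n); cv2.imwrite(f"pics/{n}2.png",im); np.savez(f"{n}0.npz",im=im,d=d)
print(bot.get_clock())
E
python3 meas.py
```

```text
t 1.7750000000000004
gap 0.7428520011486469 t 2.125
tare [ 0.58 -0.31  0.46] lifted [-0.29  0.07 -2.87] dFz -3.33 mom [ 0.02 -0.03  0.02] gap 0.7376746062127472 tcp [0.492  0.203  0.0919]
down f [-3.28 -0.58  6.92]
t 4.933300000000001 10.7833
t 1.799999999999999
gap 0.7407743105154747 t 2.1499999999999986
tare [ 0.93 -0.93 -0.15] lifted [ 0.04 -0.1  -3.35] dFz -3.2 mom [-0.02  0.04 -0.01] gap 0.7391875182411854 tcp [0.4829 0.062  0.0918]
down f [-8.61 -1.18 24.64]
t 4.958399999999999 15.7417
17.3667
scene bench z -0.00017163633997918648
 lid px [471. 216.] 1652 rect (array([463.4, 335.5]), array([130.1,  68.1]), 5.5) ztop 0.0769 knob 96 [0.4676 0.3291 0.093 ] (array([0.4641, 0.3303]), 58)
 lid px [342. 232.] 1698 rect (array([483.5,  61.6]), array([131.2,  66.3]), 2.0) ztop 0.077 knob 53 [0.4869 0.0585 0.093 ] (array([0.4841, 0.0583]), 40)
 lid px [410. 232.] 1736 rect (array([494.4, 202.4]), array([129.5,  66.7]), 0.7) ztop 0.077 knob 69 [0.4999 0.1971 0.093 ] (array([0.4953, 0.1974]), 41)
top bench z 0.012028624363756735
 lid px [252. 247.] 1287 rect (array([490.5, 203.1]), array([128.6,  66.6]), 0.7) ztop 0.0768 knob 56 [0.4893 0.201  0.093 ] (array([0.4886, 0.2007]), 54)
 lid px [198. 254.] 1314 rect (array([459.7, 335.3]), array([129.2,  67.4]), 5.2) ztop 0.0768 knob 61 [0.4588 0.3331 0.093 ] (array([0.4585, 0.3324]), 59)
 lid px [306. 257.] 1291 rect (array([480.4,  62.2]), array([128.8,  66.1]), 2.5) ztop 0.0769 knob 43 [0.479  0.0613 0.093 ] (array([0.4782, 0.0611]), 43)
 plate px [446. 283.] 905 ((454.61572265625, -299.58184814453125), (83.8388442993164, 87.0654525756836), 85.23165893554688) mean [ 0.45332574 -0.29943047] 0.057350610999183926
```

View pics/scene2.png

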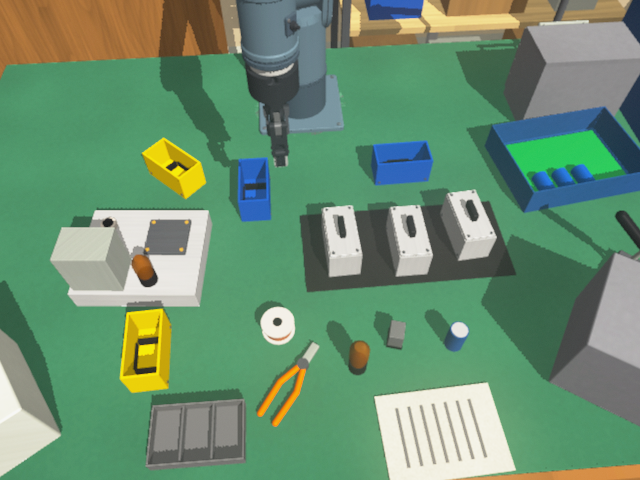

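Hefting gave 8.0, 3.3 and 3.2 N, so the left case (scene (468,222)) is the heavy one. All three are back in place and still shut. Now I take its lid off.

```bash
python3 - <<'E'
from util import *
w=5.5; x,y=.4615,.3357
bot.move_straight([x,y,.2],q(90+w),vel=.35)
bot.move_straight([x,y,.115],vel=.2)
h=bot.move_straight([x,y,.096],vel=.08,force_limit=8)
print(h,bot.get_tcp_pos()); zk=bot.get_tcp_pos()[2]
bot.gripper_close(); print("gap",bot.get_finger_gap(),bot.get_wrist_force())
bot.move_straight([x,y,.125],vel=.08); bot.move_straight([x,y,.2],vel=.2)
print("gap",bot.get_finger_gap(),bot.get_wrist_force(),bot.get_clock())
for n in("scene","top"):
    im,d=bot.camera(n); cv2.imwrite(f"pics/{n}3.png",im)
open("zk","w").write(str(zk))
E
```

```text
False [0.46126592 0.33555184 0.09578531]
gap 0.002761654037675076 [-0.32254111  0.44732829  0.49369685]
gap -0.0019053065201167544 [-0.93211676 -0.22011232 -0.88180456] 21.425
```

View pics/scene3.png

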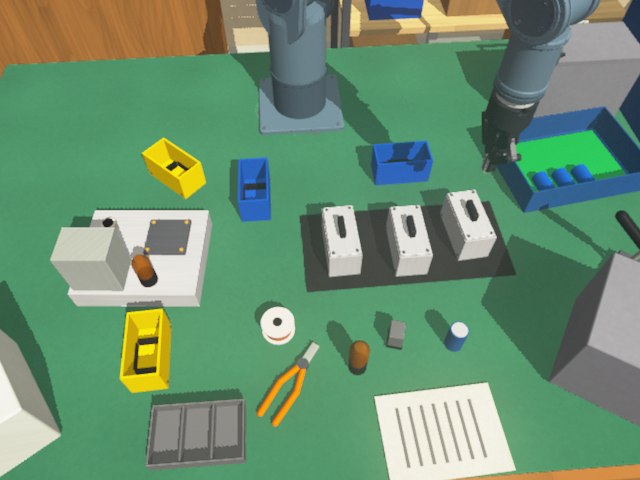

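```bash
python3 - <<'E'
from util import *
a=cv2.imread("pics/scene3.png")[90:280,420:560]; b=cv2.imread("pics/top3.png")[180:330,130:280]
a=cv2.resize(a,(420,570)); b=cv2.resize(b,(380,570)); cv2.imwrite("pics/c3.png",np.hstack([a,b]))
E
```

```text
(no output)
```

View pics/c3.png

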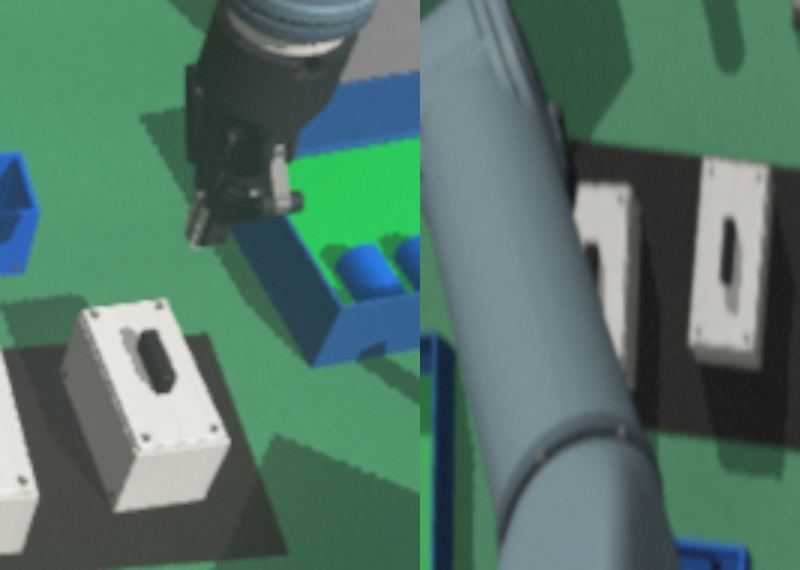

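The picture shows the lid still seated (knob at (472,210)). Gripping along the knob's 44 mm length slipped off. I'll retry across its 12 mm width, where the fingers are nearly shut and stiffest.

```bash
python3 - <<'E'
from util import *
w=5.5; x,y=.4615,.3355
bot.release()
bot.move_straight([x,y,.12],q(180+w),vel=.15)
h=bot.move_straight([x,y,.0985],vel=.08,force_limit=8)
bot.hold(.1);print(h,bot.get_tcp_pos(),bot.get_wrist_force())
bot.gripper_close(); print("gap",bot.get_finger_gap(),bot.get_wrist_force())
bot.move_straight([x,y,.125],vel=.08); bot.hold(.1); print("gap",bot.get_finger_gap(),bot.get_wrist_force(),bot.get_clock())
for n in("scene",):
    im,d=bot.camera(n); cv2.imwrite(f"pics/{n}4.png",cv2.resize(im[60:300,380:640],None,fx=2.4,fy=2.4))
E
```

```text
False [0.46157309 0.33558798 0.09850133] [0.3865172  0.23992854 0.63177569]
gap -0.0007598026319488101 [-0.42397339 -0.16539147  0.38021622]
gap 6.351337628335862e-06 [0.21085283 0.06037547 0.27774332] 25.8917
```

View pics/scene4.png

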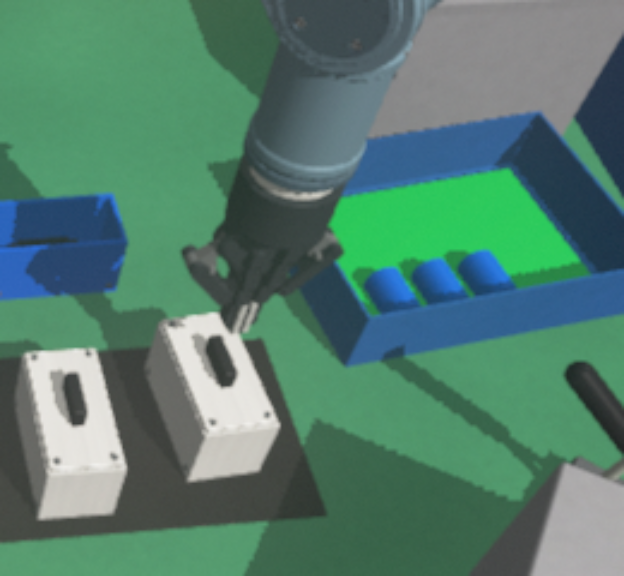

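```bash
python3 - <<'E'
from util import *
print(ray_plane("scene",[[480,195]],.106), ray_plane("scene",[[472,210]],.098))
print(bot.get_tcp_pos(),bot.get_orientation())
E
```

```text
[[0.43906732 0.35287511 0.106     ]] [[0.47061054 0.33015261 0.098     ]]
[0.46126844 0.33524581 0.12469679] [-4.79622165e-02  9.98849098e-01 -2.04077507e-04 -2.50638941e-04]
```

```bash
python3 - <<'E'
from util import *
im,d=bot.camera("scene"); W=cloud("scene",d)
x,y,z=W[...,0],W[...,1],W[...,2]
m=(abs(x-.461)<.08)&(abs(y-.336)<.08)&(z>.1)&(z<.25)
for lo in np.arange(.1,.22,.008):
    k=m&(z>=lo)&(z<lo+.008); 
    if k.sum(): print(round(lo,3),k.sum(),x[k].min().round(3),x[k].max().round(3),y[k].min().round(3),y[k].max().round(3))
v,u=190,480
for v in range(184,204,2): print(v,[tuple(W[v,u].round(3)) for u in(476,480,484)])
E
```

```text
0.1 4 0.443 0.478 0.332 0.338
0.132 13 0.466 0.473 0.329 0.343
0.14 36 0.458 0.475 0.322 0.35
0.148 41 0.455 0.476 0.319 0.349
0.156 46 0.459 0.474 0.32 0.349
0.164 31 0.466 0.474 0.321 0.348
0.172 44 0.462 0.476 0.308 0.365
0.18 104 0.453 0.477 0.304 0.37
0.188 124 0.449 0.479 0.297 0.378
0.196 103 0.458 0.479 0.288 0.382
0.204 126 0.454 0.48 0.282 0.388
0.212 147 0.46 0.48 0.278 0.397
184 [(np.float64(0.474), np.float64(0.316), np.float64(0.184)), (np.float64(0.473), np.float64(0.325), np.float64(0.181)), (np.float64(0.472), np.float64(0.334), np.float64(0.179))]
186 [(np.float64(0.467), np.float64(0.322), np.float64(0.169)), (np.float64(0.476), np.float64(0.325), np.float64(0.178)), (np.float64(0.47), np.float64(0.336), np.float64(0.171))]
188 [(np.float64(0.472), np.float64(0.321), np.float64(0.169)), (np.float64(0.471), np.float64(0.329), np.float64(0.167)), (np.float64(0.471), np.float64(0.337), np.float64(0.166))]
190 [(np.float64(0.469), np.float64(0.324), np.float64(0.159)), (np.float64(0.472), np.float64(0.33), np.float64(0.162)), (np.float64(0.472), np.float64(0.338), np.f
[... 406 characters left out ...]
float64(0.33), np.float64(0.137)), (np.float64(0.471), np.float64(0.336), np.float64(0.142)), (np.float64(0.355), np.float64(0.411), np.float64(-0.002))]
198 [(np.float64(0.471), np.float64(0.329), np.float64(0.136)), (np.float64(0.363), np.float64(0.399), np.float64(0.001)), (np.float64(0.364), np.float64(0.408), np.float64(0.001))]
200 [(np.float64(0.427), np.float64(0.355), np.float64(0.075)), (np.float64(0.428), np.float64(0.363), np.float64(0.076)), (np.float64(0.367), np.float64(0.409), np.float64(-0.003))]
202 [(np.float64(0.433), np.float64(0.353), np.float64(0.076)), (np.float64(0.436), np.float64(0.361), np.float64(0.078)), (np.float64(0.375), np.float64(0.405), np.float64(0.001))]
```

The depth reading shows something important. With the reported TCP at z = 0.125, the shut fingertips are at about z = 0.132, not 0.106, so the real grasp point is about 26 mm behind the reported TCP along the tool. x and y agree. I'll check this with a quick touch on the bare bench right of the mat, then use the corrected heights.

```bash
python3 - <<'E'
from util import *
# touch down on mat between left and mid cases? use bench spot in front (low x) of left case, fingers shut
x,y=.4615,.3355
t=bot.get_clock()
bot.move_straight([x,y,.14],vel=.2)
bot.move_straight([.50,-.10,.14],vel=.4)
bot.move_straight([.50,-.10,.03],vel=.25)
h=bot.move_straight([.50,-.10,-.03],vel=.05,force_limit=4)
print(h,bot.get_tcp_pos(),bot.get_wrist_force(),bot.get_finger_gap())
bot.move_straight([.50,-.10,.14],vel=.3); bot.release()
print(bot.get_clock()-t,bot.get_clock())
E
```

```text
True [ 0.49971984 -0.09998639 -0.00993204] [-2.47355526  0.43431344 10.9728063 ] -0.0019376255007674582
4.3165999999999976 30.3083
```

The touch confirms it: shut tips are about 9 mm beyond the reported TCP height, so true z = reported + 0.028. I'll grasp the lid with that offset.

```bash
python3 - <<'E'
from util import *
OFF=.028
w=5.5; x,y=.4615,.3355
def Z(z): return z-OFF
bot.move_straight([x,y,Z(.15)],q(90+w),vel=.4)
h=bot.move_straight([x,y,Z(.097)],vel=.12,force_limit=8)
bot.hold(.05);print(h,bot.get_tcp_pos(),bot.get_wrist_force())
bot.gripper_close(); g=bot.get_finger_gap();print("gap",g,bot.get_wrist_force())
if g>.3:
    bot.move_straight([x,y,Z(.125)],vel=.08); print("gap",bot.get_finger_gap(),bot.get_wrist_force(),bot.get_clock())
print(bot.get_clock())
im,d=bot.camera("scene"); cv2.imwrite(f"pics/scene5.png",cv2.resize(im[60:300,380:640],None,fx=2.4,fy=2.4))
E
```

```text
False [0.46212949 0.33575282 0.06970006] [0.21019212 0.82305737 0.89724921]
gap 0.49538824447180435 [-0.89703663 -1.57222695  6.22326412]
gap 0.49669934297094814 [-0.92338387  0.11522185 -1.18120722] 33.9333
33.9333
```

View pics/scene5.png

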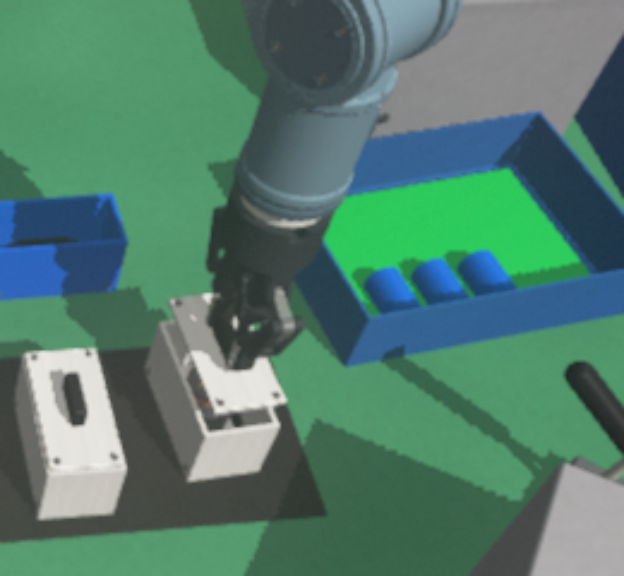

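The lid is held level and the case stands open below it. I lay the lid on the bench between mat and chassis.

```bash
python3 - <<'E'
from util import *
x,y=.4615,.3355
bot.move_straight([x,y,.14],vel=.25)
bot.move_straight([.485,-.11,.14],q(90),vel=.4)
bot.move_straight([.485,-.11,.025],vel=.25)
h=bot.move_straight([.485,-.11,.0025],vel=.06,force_limit=3)
print(h,bot.get_tcp_pos(),bot.get_wrist_force())
bot.release()
bot.move_straight([.485,-.11,.09],vel=.25)
bot.move_straight([.47,.03,.16],q(95.2),vel=.4)
for n in("scene","top"):
    im,d=bot.camera(n); cv2.imwrite(f"pics/{n}6.png",im); np.savez(f"{n}6.npz",im=im,d=d)
print(bot.get_clock())
E
cat > m6.py <<'E'
from util import *
for n in("scene","top"):
    f=np.load(n+"6.npz"); im=f["im"];W=cloud(n,f["d"]);x,y,z=W[...,0],W[...,1],W[...,2]
    hsv=cv2.cvtColor(im,cv2.COLOR_BGR2HSV); 
    wh=(hsv[...,1]<60)&(hsv[...,2]>120)
    # lid by ray onto z=.013
    v,u=np.mgrid[:480,:640]
    P=ray_plane(n,np.c_[u.ravel(),v.ravel()],.013).reshape(480,640,3)
    m=wh&(abs(P[...,0]-.485)<.09)&(abs(P[...,1]+.11)<.06)&(z<.04)
    nn,l,s,c=cv2.connectedComponentsWithStats(m.astype(np.uint8)); i=1+s[1:,4].argmax()
    r=cv2.minAreaRect((P[l==i][:,:2]*1000).astype(np.float32)); print(n,"lid",np.round(r[0],1),np.round(r[1],1),round(r[2],1))
    P=ray_plane(n,np.c_[u.ravel(),v.ravel()],.073).reshape(480,640,3)
    m=(z>.066)&(z<.08)&(abs(x-.4615)<.09)&(abs(y-.336)<.06)
    r=cv2.minAreaRect((P[m][:,:2]*1000).astype(np.float32)); print(n,"case",np.round(r[0],1),np.round(r[1],1),round(r[2],1))
    t=(z>.054)&(z<.065)&(abs(x-.4615)<.026)&(abs(y-.336)<.024)
    if t.sum(): 
        vv,uu=np.nonzero(t); Q=ray_plane(n,np.c_[uu,vv],.061); c,rad=cv2.minEnclosingCircle((Q[:,:2]*1000).astype(np.float32)); print(" cyl",t.sum(),c,rad,Q[:,:2].mean(0))
E
python3 m6.py
python3 - <<'E'
import cv2,numpy as np
d="pics/"; a=cv2.imread(d+"scene6.png")[150:300,210:510]; b=cv2.imread(d+"top6.png")[200:310,170:390]
cv2.imwrite(d+"c6.png",np.vstack([cv2.resize(a,(600,300)),cv2.resize(b,(600,300))]))
E
```

```text
True [ 0.48588612 -0.10989831  0.00427794] [ 0.01367379  0.89102759 -1.06429444]
38.2
scene lid [ 488.3 -111.4] [129.   63.6] 0.3
scene case [465.1 333.5] [133.1  69.9] 5.1
 cyl 321 (465.39801025390625, 333.9988098144531) 25.25420379638672 [0.46512247 0.33412835]
top lid [ 484.6 -109.8] [ 66.3 128.3] 89.7
top case [459.1 334.9] [129.6  67.8] 5.1
 cyl 224 (459.169189453125, 334.50372314453125) 23.31686019897461 [0.45938904 0.33458451]
```

View pics/c6.png

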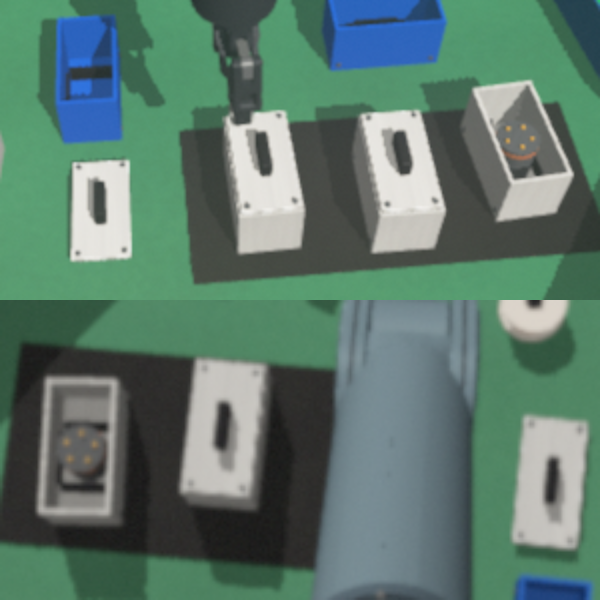

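The lid lies flat on the bench at scene (260,255), and the open left case shows the dark transformer inside. The lid's known release point calibrates the cameras, which puts the case centre at (0.461, 0.3347) with 5.2° yaw. I go in for the transformer.

```bash
python3 - <<'E'
from util import *
x,y,w=.461,.3347,5.2
bot.move_straight([x,y,.09],q(90+w),vel=.4)
bot.move_straight([x,y,.065],vel=.2)
bot.hold(.15); print(bot.get_tcp_pos())
h=bot.move_straight([x,y,.016],vel=.06,force_limit=6)
print(h,bot.get_tcp_pos(),bot.get_wrist_force())
if not h:
    bot.gripper_close(); print("gap",bot.get_finger_gap(),bot.get_wrist_force())
    bot.move_straight([x,y,.045],vel=.07); print("gap",bot.get_finger_gap(),bot.get_wrist_force())
print(bot.get_clock())
im,d=bot.camera("scene"); cv2.imwrite(f"pics/scene7.png",cv2.resize(im[60:300,380:640],None,fx=2.4,fy=2.4))
E
```

```text
[0.46186649 0.33410999 0.06604715]
False [0.46129503 0.33484842 0.01625931] [-0.60005523  0.69918822 -0.41302139]
gap 0.5141611612587244 [-0.07945544  0.0795804   4.76199093]
gap 0.50680173866327 [-0.61341692  0.01241821 -6.09315201]
41.5583
```

View pics/scene7.png

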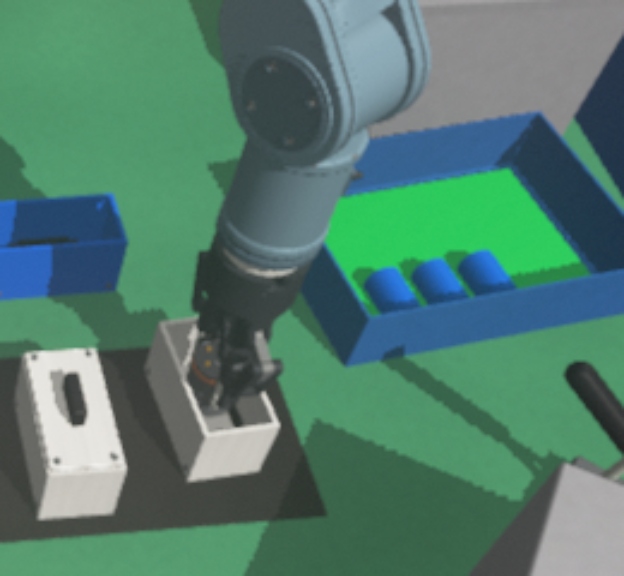

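```bash
python3 - <<'E'
from util import *
x,y=.461,.3347; px,py=.4545,-.2995
bot.move_straight([x,y,.15],vel=.2)
bot.move_straight([px,py,.15],q(85.2),vel=.28)
bot.move_straight([px,py,.08],vel=.15)
bot.hold(.2); print(bot.get_wrist_force(),bot.get_tcp_pos())
h=bot.move_straight([px,py,.062],vel=.025,force_limit=3)
print(h,bot.get_tcp_pos(),bot.get_wrist_force(),bot.get_finger_gap(),bot.get_clock())
im,d=bot.camera("scene"); cv2.imwrite(f"pics/scene8.png",cv2.resize(im[130:330,50:310],None,fx=2.6,fy=2.6))
E
```

```text
[ 0.72988619 -0.34865865 -4.7911286 ] [ 0.45529309 -0.29995706  0.0810957 ]
True [ 0.45448811 -0.29944281  0.06767539] [-0.63277162  0.53494196  6.17408628] 0.5110040781360543 46.0417
```

View pics/scene8.png

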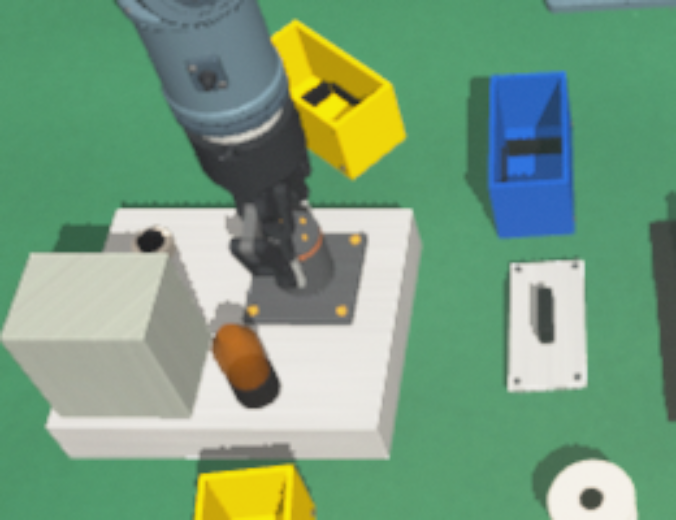

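The transformer touched the plate at z = 0.0677 against 0.067 expected, and it stands upright in the middle of the plate. I release and back off.

```bash
python3 - <<'E'
from util import *
px,py=.4545,-.2995
bot.hold(.2); bot.release(); bot.move_straight([px,py,.2],vel=.15); bot.move_straight([.45,-.10,.32],vel=.4); bot.hold(.3)
for n in("scene","top"):
    im,d=bot.camera(n); cv2.imwrite(f"pics/{n}9.png",im); np.savez(f"{n}0.npz",im=im,d=d)
    W=cloud(n,d);x,y,z=W[...,0],W[...,1],W[...,2]
    t=(abs(x-px)<.04)&(abs(y-py)<.04)&(z>.104)&(z<.12); print(n,t.sum(),W[t].mean(0) if t.any() else "")
print(bot.get_clock())
E
python3 meas.py
```

```text
scene 374 [ 0.4568346  -0.29740188  0.11110776]
top 270 [ 0.45243351 -0.29715267  0.11105276]
48.9583
scene bench z -0.00016561702329886963
 lid px [471. 216.] 502 rect (array([461.9, 335.3]), array([130.6,  68.3]), 5.2) ztop 0.0721 knob 0 None None
 lid px [342. 232.] 1701 rect (array([483.5,  61.6]), array([129.5,  66.2]), 2.3) ztop 0.0771 knob 44 [0.4894 0.0581 0.093 ] (array([0.4838, 0.0578]), 27)
 lid px [410. 232.] 1739 rect (array([493.2, 202.4]), array([130.4,  67.1]), 0.6) ztop 0.077 knob 81 [0.4968 0.1979 0.093 ] (array([0.4921, 0.1983]), 55)
top bench z 0.011919750386124361
 lid px [251. 247.] 1290 rect (array([490.7, 202.8]), array([129.,  67.]), 0.9) ztop 0.0771 knob 55 [0.4895 0.2009 0.093 ] (array([0.4889, 0.2005]), 55)
 lid px [306. 257.] 1291 rect (array([480.5,  62.2]), array([128.7,  66. ]), 2.4) ztop 0.0767 knob 43 [0.479  0.0613 0.093 ] (array([0.4782, 0.0611]), 43)
 plate px [445. 285.] 583 ((452.7402648925781, -299.44659423828125), (83.1028060913086, 84.02743530273438), 85.25267028808594) mean [ 0.44916016 -0.29734492] 0.05736677723606509
```

View pics/scene9.png

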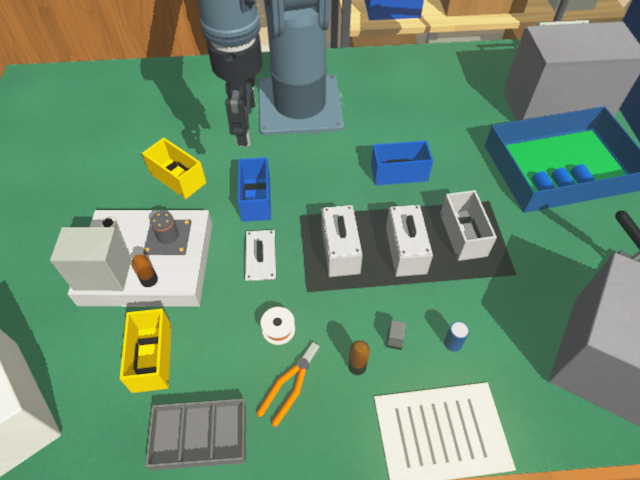

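View pics/top9.png

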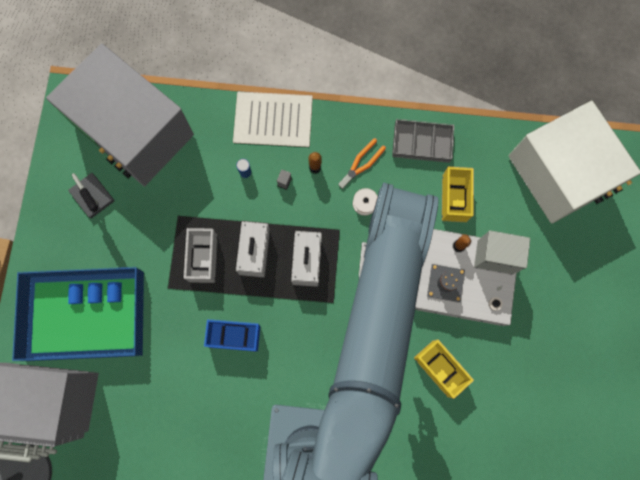

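The transformer stands upright on the plate (scene (162,227), top (447,282)) with its top at z = 0.111. The lid lies on the bench at scene (260,255), the other two cases are shut, and everything else is where it was.

```bash
python3 -c "
from cell import bot
bot.job_done(); print(bot.get_clock())"
```

```text
the job is handed in; nothing more can be done
the job is handed in; nothing more can be done
```

The job is done and handed in at about 49 s of the 72 s allowed: the transformer stands upright on the bare mounting plate.

- **Finding the heavy case:** I lifted all three in turn. The left case, at the largest y, pulled 8.0 N and the other two 3.3 and 3.2 N. Each went back to within about 2 mm of where it stood. The right-hand case met the mat at about 25 N.
- **Lid and transformer:** I took the lid off the left case only and laid it flat on the bench between mat and chassis. The transformer went down with a force-limited touch. It is within a few mm of the plate's centre, and its top reads 111 mm above the bench where 112 mm was expected.
- **Last pictures:** The other two cases are shut and in place. The bystander parts look unmoved.

**What went wrong or disagreed:**
- **Missed lid grasps:** The first two closed above the knob without touching it. The real grasp point sits about 28 mm behind the reported TCP along the tool. I found this from the depth image, confirmed it with a light fingertip touch on the bench, and corrected all later heights.
- **Grip while hefting:** Because of that offset, I gripped the cases nearer the rim than the advised 10 to 25 mm below it. They still came up level and did not slip.
- **Camera disagreement:** The two cameras differed by 3 to 6 mm in x, so I calibrated them against the lid's known release position.

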